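Refit the return spring of a camera pan head

ROBOT

A 6-joint arm with a two-finger parallel gripper is mounted at the origin on a cart in front of the work surface, level with it; the furniture and walls round the work are solid. World frame = base frame: x ahead of the robot, y to its left, z up, the work surface at z = 0. Lengths are in m, angles in rad, forces in N, time in s.
With the tool pointing down it reaches from about 0.35 to 0.975 m from the base axis. Payload 4.9 kg.
Tool frame: the origin (TCP) lies on the mounting face of the last link; the fingertips stand 173 mm ahead of it and the grasp point (between the pads) lies 155 mm ahead of it (tcp_to_grasp is the distance from the TCP to the grasp point, in m); z points along the fingers, y is the line along which they close (so a half turn about z gives the same grasp; the last joint's range is limited). The gripper opens to 85 mm and grips with 20 to 120 N. Pads are 22 mm wide; open, the fingers measure 114 mm over their backs; the gripper's body (76 mm by 85 mm) begins 54 mm behind the grasp point. The pads swing forward as they close: fully open they stand 13 mm farther back than shut.
Start: joints at [-1.388, 0.053, 1.613, -0, 1.476, -0.119], TCP at [0.186, -0.597, 0.405] pointing down, gripper open.
Joint ranges: [-3.01, 3.01], [-1.01, 2.22], [0.06, 2.58], [-1.02, 4.17], [0.09, 2.62], [-3.14, 3.14]. Speed limits (rad/s): [2.57, 2.57, 3.14, 3.14, 3.14, 3.14].

INTERFACE

Orientations are given as a rotation vector (axis times angle).
In Python, from station import get_obs, get_image, calibration, finish_job, tcp_to_grasp gives the robot as it stands. The module is installed in compiled form; this text tells all that it offers.
- The arm moves only by the tool arm_command, never from a script. Its argument "plan" is a list that holds one entry, the list of rows, each a list of 6 numbers: the shift along the tool's x, y, z in cm, then the turn, a rotation vector about the tool's x, y, z in rad. A call has 1 to 12 rows; each row is the pose to reach, as a shift and turn from the pose commanded when the call began, along the tool's axes at that moment; what a row does not reach only later rows make up. A row lasts 1/12 s, in which the tool goes at most 41.7 mm and 7.16 degrees, less where a joint would pass 70% of its speed; a pose out of reach is approached as far as the arm can. A call with a gripper value outside its range is refused whole. "gripper" is the closure, from -1 (fully open) to 1 (shut), set as the call begins (left out, the last holds). The fingers move at their own pace and stop on an object; "force" is the grip in N (left out, the last holds). Time passes only in rows, so rows that repeat a pose let the fingers close. It gives the time, the measured TCP pose, the force, the opening and the grip force at its end, in the units of the state.
- get_obs(): the state, without advancing time (a new reading comes with each control period).
- get_image(name): name is "scene" or "top" or "wrist"; returns (picture, depth): 480x640x3 uint8, blue, green, red; 480x640 float32, m along the optical axis (not along the pixel's ray), 0 where there is no reading.
- calibration(name): a dict with "fx", "fy", "cx", "cy" (pixels), "dist" ([k1, k2, p1, p2, k3] as OpenCV has them; the pictures are not rectified), "pose" (4x4, takes a point from camera to world coordinates). Camera axes: x right, y up, looking along -z (the intrinsics and any distortion apply to the point x, -y, -z); pixel columns grow to the right and rows downward; lengths in m; the calibration is good to about 2 mm. A picture is of the moment at which its call begins: read the wrist's pose just before it. calibration takes no time and is no camera call; for the wrist camera it gives the pose at the moment of the call.
- finish_job(): hands the job in; it is judged then, once.
The state is a dict: "t": time; "q": joint angles; "dq": joint speeds; "effort": joint torques, N m; "tool_pos": TCP position; "tool_rot": TCP orientation; "contact_force": force on the tool from outside, world axes, zero at the start; "wrist_torque": the same for the moment, N m; "opening": finger opening in m; "grip_force": force on a finger pad.
Only numpy, scipy, OpenCV 4.12 (cv2) and the standard library are available. Lean on these libraries where they do the work, as an engineer would, in place of code of your own. Each camera call takes 0.05 s, during which the arm holds its last target. There are 200 camera calls.

TASK

Refit the pan head's return spring: take it from its black rest, put its bent hook down through the hole in the end of the swivel arm, then draw it out and drop the eye at its other end over the brass post, so that it sits below the post's head and the spring holds the arm against its stop. The post is clamped somewhere along its slot: find it, by feel if need be, without forcing anything or overstretching the spring. Leave the other things on the bench where they are.

Things in the scene. Friction and masses are not known exactly. Their poses are not given: they have to be found in the camera images.
- pan_head: grey base plate, 230 x 130 x 8 mm, fixed on the bench: x -115 to 115, y -85 to 45 mm. Origin on the bench, z up; x runs from the swivel arm's end to the slotted rail's end. The spring's line from arm hole (x = -70 mm with the arm at its stop) to slot runs along x at y = +20 mm; between arm and rail nothing stands on the plate at y > 0.
- swivel_arm (a joint): flat steel arm, 18 mm wide, 5 mm thick, top 37 mm above the bench, with a green board camera on its pivot at x = -70, y = -50 mm of the plate; swings level. Angle in rad: 0 = against its rubber stop, growing (anticlockwise from above) as it swings away from the rail. Light friction holds it; about 1 N at the hole moves it.
- swivel_hole (a point): centre of the upright through-hole in the free end of the arm, at the arm's top face; hole 9.5 mm across, 5 mm deep, 70 mm from the pivot; nothing below it for 24 mm
- slot_middle (a point): middle (x = 72, y = 20 mm of the plate) of the slot (along the plate's x) in the raised rail, rail top 24 mm above the bench. The fixed post stands on the slot's centre line anywhere within 18 mm either way along x of this point; its place is not measured. Steel collar 17 mm across up to 35 mm above the bench, brass neck 7 mm across, brass head 10 mm across from 39.7 to 43.3 mm above the bench.
- spring: tension spring lying level in its black rest, axis 34 mm above the bench. Origin on the axis at the middle of its dark flat-sided end fitting (grasp here: 14 mm along x, 12 mm along y, from 7 mm below to 16 mm above the axis; in the rest it is free beside and 30 mm below). x along the spring to the eye, z up. Stretches from 1.3 N, then 0.10 N per mm; does not bend.
- spring_eye (a point): centre of the round wire eye (wire 3.6 mm) at the end of the spring, 36 mm from the origin along x, on the axis; the eye lies level, 16 mm inside, 23 mm outside, so its nose is 12 mm beyond this point. In the rest it lies on a flat upright.
- hook_bend (a point): top of the hook's bend (wire 3.6 mm), on the axis 67 mm behind the origin and 103 mm from the eye's centre when relaxed; coils 16 mm across start 10 mm from it. The spring is spoiled if hook bend and eye centre come more than 172 mm apart. In the rest the wire beside it lies in a notch whose cheeks stand 3 mm above the axis.
- hook_tip (a point): tip of the hook's leg, 18 mm below the axis and leaning 2.5 mm back towards the coils
- cutters: side cutters with red grips, 107 x 52 x 12 mm, lying at the front of the bench; bystander. Origin at the centre of its underside.
- driver: small screwdriver with orange collar, 142 mm long, lying at the front of the bench; bystander. Origin at the centre of its underside.
- tape: roll of red insulating tape, 65 mm across, 18 mm high; bystander. Origin at the centre of its underside.
- bits: red block of driver bits, 90 x 22 x 34 mm; bystander. Origin at the centre of its underside.
- jar: small jar of screws with a yellow lid, 46 mm across, 56 mm high; bystander. Origin at the centre of its underside.
- hexkey: grey hex key, 74 x 28 x 8 mm; bystander. Origin at the centre of its underside.
- cap: black lens cap, 52 mm across, 9 mm high; bystander. Origin at the centre of its underside.

How it is judged:
On the way, in this order (a step that is already met when the one before it is completed fails the run):
1. the hook's leg stands through the hole of the swivel arm (horizontal distance between hook_bend and swivel_hole below 0.007 m and z of hook_tip in the frame of swivel_hole below -0.006 m), for 0.2 s.
2. the hooked spring has drawn the arm against its stop and is under tension (all of step 1 and value of joint swivel_arm below 0.04 rad and distance between hook_bend and spring_eye above 0.108 m), for 0.2 s.
At the end, for the whole second after the job is handed in: The hook's leg is through the arm's hole, the eye is round the post below its head (eye centre under 40 mm above the bench, within 5 mm of the slot line), the spring is stretched (at least 111 mm from hook to eye), at rest, and the arm is within 0.04 rad of its stop (all of step 1 and value of joint swivel_arm below 0.04 rad and distance between hook_bend and spring_eye above 0.111 m and z of spring_eye in the frame of pan_head between 0.033 and 0.04 m and y of spring_eye in the frame of pan_head between 0.015 and 0.025 m and linear speed of spring below 0.02 m/s); the robot touches nothing.
It fails at once if the spring is overstretched (hook to eye more than 172 mm) (distance between hook_bend and spring_eye above 0.172 m).
It fails at once if the spring is forced against the pan head (more than 35 N) (contact force between spring and pan_head above 35 N).
It fails at once if a bystander is moved more than 15 mm (distance of any of cutters, driver, tape, bits, jar, hexkey, cap from where it was at the start of the episode above 0.015 m).
It also fails if it takes over 54 s, if anything falls off the work surface, if the arm or the gripper's body presses on something with over 40 N, if the wrist force passes 120 N, or if a joint passes its speed limit or range.

## Working session

There is one attempt and no reset: what is moved stays moved. The work goes in short steps, Python scripts to look and compute and a tool call to move; the robot and the scene stay as the last step left them, time stands still between calls to the robot, and variables do not carry over. Pictures are saved under pics/ and viewed, at most 10 in all, crops included, and the job is handed in when it is done.

Besides the shell and the picture viewer there is one more tool, called after "Request:" by a JSON object that holds its "name" and its "arguments". arm_command: Moves the arm, as the interface text tells. Its arguments: {"type":"object","properties":{"plan":{"type":"array"},"gripper":{"type":"number"},"force":{"type":"number"}},"required":["plan"]}

```bash
mkdir -p pics; cat > h.py <<'E'
import numpy as np, cv2
from scipy.spatial.transform import Rotation as R
from station import *
def px2w(name,u,v,d=None,z=None,c=None):
    c=c or calibration(name); K=np.array([[c['fx'],0,c['cx']],[0,c['fy'],c['cy']],[0,0,1]])
    p=cv2.undistortPoints(np.array([[[u,v]]],float),K,np.array(c['dist'],float))[0,0]
    P=np.array(c['pose']); r=np.array([p[0],-p[1],-1.]); 
    if d is not None: return P[:3,:3]@(r*d)+P[:3,3]
    w=P[:3,:3]@r; return P[:3,3]+w*(z-P[2,3])/w[2]
E
python3 - <<'E'
from h import *
for n in("scene","top"):
    im,d=get_image(n); cv2.imwrite(f'pics/{n}0.png',im); np.save(f'{n}0.npy',d); cv2.imwrite
    print(calibration(n)['pose'])
o=get_obs();print(o['tool_pos'],o['tool_rot'],o['t'],tcp_to_grasp)
E
```

```text
[[-0.61800789  0.53114146 -0.57961624 -0.00517559]
 [-0.78598996 -0.4015722   0.47006335  0.64349981]
 [ 0.01691236  0.74607541  0.66564665  0.71646922]
 [ 0.          0.          0.          1.        ]]
[[-0.00830321  0.99040936 -0.13791428  0.42790306]
 [-0.99995085 -0.00897094 -0.00422079  0.1855409 ]
 [-0.00541753  0.13787246  0.99043518  1.08687034]
 [ 0.          0.          0.          1.        ]]
[ 0.18574251 -0.59651088  0.40361156] [-3.10408609e+00 -4.72054207e-01  1.07738010e-04] 0.1 0.1547
```

View pics/top0.png

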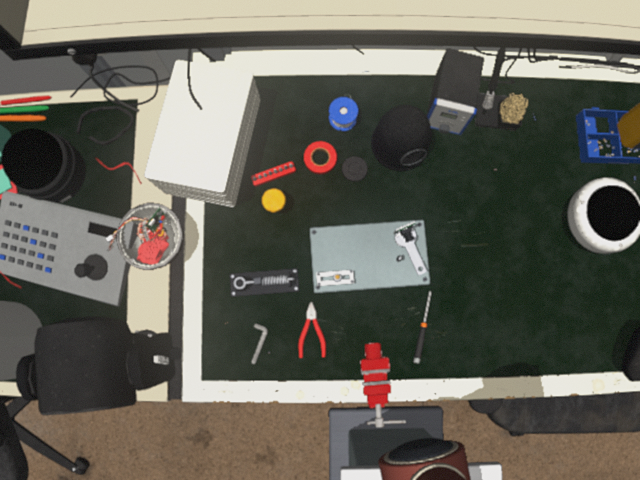

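View pics/scene0.png

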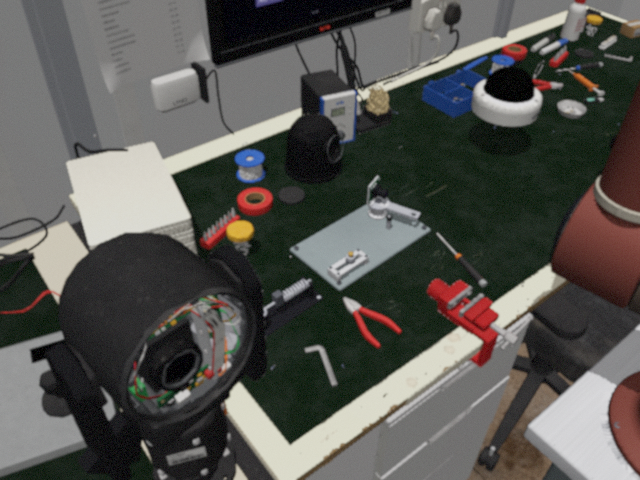

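The plate lies at (310–430, 222–292), with rail and post at about (337,278) and the arm's free end near (420,270). The spring rest is at (232–298, 267–296), eye on the left. Enlarging now.

```bash
python3 - <<'E'
from h import *
im=cv2.imread('pics/top0.png')
a=cv2.resize(im[255:305,222:352],None,fx=6,fy=6,interpolation=cv2.INTER_CUBIC)
b=cv2.resize(im[215:295,305:435],None,fx=6,fy=6,interpolation=cv2.INTER_CUBIC)[:, :780]
b=cv2.resize(b,(488,300)); 
a2=np.zeros((300,800,3),np.uint8); a2[:, :780]=a
b=cv2.resize(im[218:268+25,385:435],(300,450))[:300]
cv2.imwrite('pics/a.png',a2)
cv2.imwrite('pics/b.png',cv2.resize(im[215:298,305:435],(780,498),interpolation=cv2.INTER_CUBIC))
E
```

```text
(no output)
```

View pics/a.png

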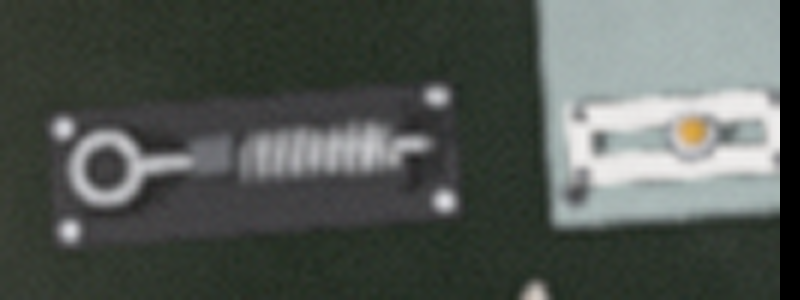

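View pics/b.png

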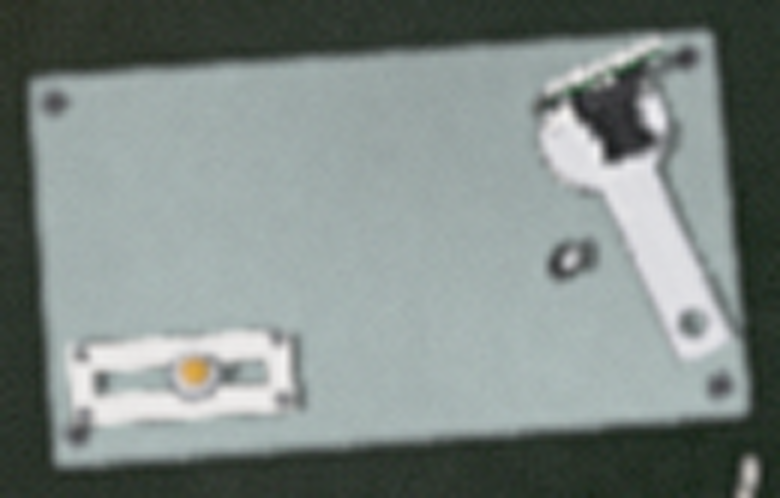

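The spring's eye is at crop a (106,168), its fitting at (213,154) and hook bend at (432,143). The post head is at crop b (195,372), the arm hole at (693,322), and the plate corners at (30,77), (712,30), (750,412), (57,466). The arm is swung away from its stop.

```bash
python3 - <<'E'
from h import *
A=lambda x,y,z:px2w('top',222+x/6-.4,255+y/6-.4,z=z)
B=lambda x,y,z:px2w('top',305+x/6-.4,215+y/6-.4,z=z)
print('eye',A(106,168,.036),'fit',A(213,154,.05),'bend',A(432,143,.036))
e=A(106,168,.036);b=A(432,143,.036);print('spr yaw',np.arctan2(*(e-b)[1::-1]),np.linalg.norm(e-b))
print('hole',B(693,322,.037),'post',B(195,372,.0433))
C=np.array([B(30,77,.008),B(712,30,.008),B(750,412,.008),B(57,466,.008)])[:,:2]
L=np.array([[115,-85],[-115,-85],[-115,45],[115,45]])/1e3
lc=L.mean(0);cc=C.mean(0);H=((L-lc).T@(C-cc));th=np.arctan2(H[0,1]-H[1,0],H[0,0]+H[1,1])
Rm=np.array([[np.cos(th),-np.sin(th)],[np.sin(th),np.cos(th)]]);t=cc-Rm@lc
print('plate',t,th,(L@Rm.T+t-C)*1e3)
f=lambda x,y:Rm@[x,y]+t
inv=lambda p:Rm.T@(p[:2]-t)
print('hole@stop',f(-.07,.02),'pivot',f(-.07,-.05),'hole in plate',inv(B(693,322,.037)),'post in plate',inv(B(195,372,.0433)))
h=inv(B(693,322,.037))-[-.07,-.05];print('arm ang',np.arctan2(h[1],h[0])-np.pi/2,np.hypot(*h))
o=get_obs();print(R.from_rotvec(o['tool_rot']).as_matrix().round(3),o['opening'])
E
```

```text
eye [0.51058953 0.35116878 0.036     ] fit [0.51371407 0.31494929 0.05      ] bend [0.51789257 0.24643788 0.036     ]
spr yaw 1.6404150864727087 0.10498521892861408
hole [0.53506444 0.00278163 0.037     ] post [0.52006141 0.16314064 0.0433    ]
plate [0.54471622 0.09662052] 1.6351012613838651 [[ 0.22154624  0.81864109]
 [ 0.92506781 -0.73232821]
 [-0.83866828 -0.71893745]
 [-0.30794577  0.63262457]]
hole@stop [0.5292558  0.02547998] pivot [0.59911112 0.02997823] hole in plate [-0.09302471  0.01566198] post in plate [0.06796697 0.02032923]
arm ang 0.3372583297771925 0.06958183779592181
[[ 0.955  0.297 -0.   ]
 [ 0.297 -0.955  0.002]
 [ 0.    -0.002 -1.   ]] 0.08557310746029681
```

```bash
cat >> h.py <<'E'
def go(x,y,z,yaw,P=None):
    "target grasp point xyz, tool x yaw, tool down -> row from the current pose"
    o=get_obs(); T=R.from_rotvec(o['tool_rot']); p=np.array(o['tool_pos'])
    G=R.from_euler('z',yaw)*R.from_euler('x',np.pi)
    t=np.array([x,y,z+tcp_to_grasp])
    print(np.r_[(T.inv().apply(t-p))*100,(T.inv()*G).as_rotvec()].round(3).tolist(),'t',o['t'],'op',round(o['opening'],4))
E
python3 -c "
from h import *
go(.5,-.1,.18,1.64);go(.5134,.3151,.13,1.64)"
```

```text
[44.764, -38.052, 6.969, -0.001, -0.001, -1.338] t 0.1 op 0.0856
[58.382, -77.278, 12.043, -0.001, -0.001, -1.338] t 0.1 op 0.0856
```

Request:
{"name": "arm_command", "arguments": {"plan": [[[44.8, -38, 7, 0, 0, -1.338], [44.8, -38, 7, 0, 0, -1.338], [44.8, -38, 7, 0, 0, -1.338], [44.8, -38, 7, 0, 0, -1.338], [44.8, -38, 7, 0, 0, -1.338], [44.8, -38, 7, 0, 0, -1.338], [44.8, -38, 7, 0, 0, -1.338], [44.8, -38, 7, 0, 0, -1.338], [44.8, -38, 7, 0, 0, -1.338], [44.8, -38, 7, 0, 0, -1.338], [44.8, -38, 7, 0, 0, -1.338], [44.8, -38, 7, 0, 0, -1.338]]], "gripper": 0}}

```text
t: 1.1
tool_pos: [0.4523, -0.1755, 0.3451]
tool_rot: [2.14, 2.3, -0.0]
contact_force: [0.1, -1.0, -0.0]
opening: 0.043
grip_force: 0.0
```

```bash
python3 -c "
from h import *
go(.5134,.3151,.13,1.64);o=get_obs();print(o['tool_pos'],o['dq'])"
```

```text
[48.493, 9.622, 6.037, -0.0, 0.0, 0.003] t 1.1 op 0.043
[ 0.45225327 -0.17548074  0.34508774] [ 1.04088347  0.26562451 -0.11929556 -0.00325111 -0.15358264  1.12566394]
```

Request:
{"name": "arm_command", "arguments": {"plan": [[[46.5, 8.5, 6, 0, 0, 0], [46.5, 8.5, 6, 0, 0, 0], [46.5, 8.5, 6, 0, 0, 0], [46.5, 8.5, 6, 0, 0, 0], [46.5, 8.5, 6, 0, 0, 0], [46.5, 8.5, 6, 0, 0, 0], [46.5, 8.5, 6, 0, 0, 0], [46.5, 8.5, 6, 0, 0, 0], [46.5, 8.5, 6, 0, 0, 0], [46.5, 8.5, 6, 0, 0, 0], [46.5, 8.5, 6, 0, 0, 0], [46.5, 8.5, 6, 0, 0, 0]]]}}

```text
t: 2.1
tool_pos: [0.5039, 0.296, 0.2844]
tool_rot: [-2.139, -2.299, 0.0]
contact_force: [1.4, 0.3, 0.7]
opening: 0.0429
grip_force: 0.0
```

```bash
python3 - <<'E'
from h import *
c=calibration('wrist');im,d=get_image('wrist');cv2.imwrite('pics/w1.png',im);np.save('w1.npy',d)
import pickle;pickle.dump(c,open('w1.pkl','wb'))
go(.5134,.3151,.13,1.64);o=get_obs();print(o['tool_pos'],np.abs(o['dq']).max())
E
```

```text
[1.745, 1.081, -0.051, -0.001, -0.002, 0.004] t 2.15 op 0.0429
[0.50389453 0.2969047  0.28417304] 0.07043527557696348
```

View pics/w1.png

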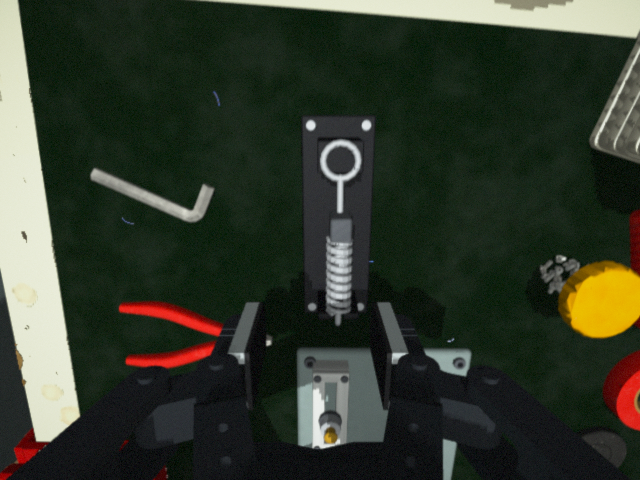

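The wrist view shows the eye at (340.5,160), the fitting's top at (341,228), the hook's end at (338,322) and the post head at (330,437).

```bash
python3 - <<'E'
from h import *
import pickle;c=pickle.load(open('w1.pkl','rb'))
f=lambda u,v,z:px2w('',u,v,z=z,c=c)
e=f(340.5,160,.034);b=f(338,320,.036);ft=f(341,228,.05);p=f(331,433,.0433)
print(e,b,ft,p,np.linalg.norm(e-b)); d=(e-b)[:2];print(np.arctan2(d[1],d[0])); u=d/np.linalg.norm(d);print('origin',e[:2]-.036*u, 'post rel eye',(p-e))
d=np.load('w1.npy');print(px2w('',341,228,d=d[228,341],c=c),px2w('',340,143,d=d[143,340],c=c))
E
```

```text
[0.51096858 0.35217722 0.034     ] [0.51821138 0.25325828 0.036     ] [0.51345781 0.31776756 0.05      ] [0.52046546 0.1698941  0.0433    ] 0.09920391186331438
1.6438853853352626
origin [0.51359745 0.31627334] post rel eye [ 0.00949687 -0.18228312  0.0093    ]
[0.51349306 0.31764219 0.04957599] [0.50976619 0.36143918 0.03577815]
```

Request:
{"name": "arm_command", "arguments": {"plan": [[[1.85, 1.1, 0, 0, 0, 0], [1.85, 1.1, 0, 0, 0, 0], [1.85, 1.1, 3.5, 0, 0, 0], [1.85, 1.1, 6, 0, 0, 0], [1.85, 1.1, 6, 0, 0, 0], [1.85, 1.1, 6, 0, 0, 0]]]}}

```text
t: 2.65
tool_pos: [0.5134, 0.3103, 0.2237]
tool_rot: [-2.143, -2.295, 0.007]
contact_force: [-0.1, 0.7, 0.2]
opening: 0.0429
grip_force: 0.0
```

```bash
python3 -c "
from h import *
go(.5136,.3160,.043,1.642)"
```

```text
[0.571, 0.074, 2.6, -0.004, 0.002, -0.003] t 2.65 op 0.0429
```

Request:
{"name": "arm_command", "arguments": {"plan": [[[0, 0, 0, 0, 0, 0], [0, 0, 0, 0, 0, 0], [0, 0, 0, 0, 0, 0]]]}}

```text
t: 2.9
tool_pos: [0.5151, 0.3115, 0.2279]
tool_rot: [2.143, 2.295, 0.006]
contact_force: [-0.5, -0.1, 0.4]
opening: 0.0427
grip_force: 0.0
```

```bash
python3 -c "
from h import *
go(.5136,.3160,.043,1.642)"
```

```text
[0.452, -0.133, 3.024, 0.004, -0.001, -0.003] t 2.9 op 0.0427
```

Request:
{"name": "arm_command", "arguments": {"plan": [[[0.45, -0.13, 1.5, 0, 0, 0], [0.45, -0.13, 3.0, 0, 0, 0], [0.45, -0.13, 3.0, 0, 0, 0], [0.45, -0.13, 3.0, 0, 0, 0], [0.45, -0.13, 3.0, 0, 0, 0]]]}}

```text
t: 3.32
tool_pos: [0.5132, 0.316, 0.1969]
tool_rot: [2.143, 2.296, 0.003]
contact_force: [0.7, 0.3, -0.5]
opening: 0.0429
grip_force: 0.0
```

```bash
python3 -c "
from h import *
go(.5136,.3160,.043,1.642)"
```

```text
[-0.0, 0.043, -0.077, 0.002, -0.001, -0.002] t 3.3167 op 0.0429
```

Request:
{"name": "arm_command", "arguments": {"plan": [[[0, 0, 0, 0, 0, 0], [0, 0, 0, 0, 0, 0], [0, 0, 0, 0, 0, 0], [0, 0, 0, 0, 0, 0], [0, 0, 0, 0, 0, 0], [0, 0, 0, 0, 0, 0]]], "gripper": 1, "force": 60}}

```text
t: 3.82
tool_pos: [0.5132, 0.316, 0.1967]
tool_rot: [2.143, 2.296, 0.002]
contact_force: [-0.6, -1.1, 6.0]
opening: 0.0107
grip_force: 59.7
```

Request:
{"name": "arm_command", "arguments": {"plan": [[[0, 0, -0.5, 0, 0, 0], [0, 0, -1.2, 0, 0, 0], [0, 0, -2.5, 0, 0, 0], [0, 0, -4.5, 0, 0, 0], [0, 0, -6, 0, 0, 0], [0, 0, -6, 0, 0, 0], [0, 0, -6, 0, 0, 0]]]}}

```text
t: 4.4
tool_pos: [0.513, 0.316, 0.2572]
tool_rot: [2.143, 2.296, 0.004]
contact_force: [0.3, 0.4, -2.3]
opening: 0.0108
grip_force: 59.1
```

```bash
python3 -c "
from h import *
go(.5305,.0684,.1,1.638)"
```

```text
[-24.826, 0.034, 0.227, 0.003, -0.001, 0.002] t 4.4 op 0.0108
```

Request:
{"name": "arm_command", "arguments": {"plan": [[[-3, 0, 0, 0, 0, 0], [-6, 0, 0, 0, 0, 0], [-9, 0, 0, 0, 0, 0], [-12, 0, 0, 0, 0, 0], [-15, 0, 0, 0, 0, 0], [-18, 0, 0, 0, 0, 0], [-21, 0, 0, 0, 0, 0], [-24, 0, 0, 0, 0, 0], [-24.8, 0, 1, 0, 0, 0], [-24.8, 0, 2.2, 0, 0, 0], [-24.8, 0, 2.2, 0, 0, 0], [-24.8, 0, 2.2, 0, 0, 0]]]}}

```text
t: 5.4
tool_pos: [0.5286, 0.0693, 0.2312]
tool_rot: [-2.14, -2.295, 0.004]
contact_force: [-0.0, -0.5, 0.1]
opening: 0.0108
grip_force: 59.1
```

```bash
python3 - <<'E'
from h import *
go(.5305,.0684,.1,1.638)
i1,_=get_image('top');i2,_=get_image('scene')
o=get_obs();print(o['tool_pos'],R.from_rotvec(o['tool_rot']).as_matrix().round(4).tolist())
cv2.imwrite('pics/t2f.png',i1);cv2.imwrite('pics/s2f.png',i2)
a=cv2.resize(i1[235:295,375:445],(560,480),interpolation=cv2.INTER_CUBIC)
# project expected points into scene
cv2.imwrite('pics/t2.png',a)
c=calibration('scene');P=np.linalg.inv(c['pose'])
K=np.array([[c['fx'],0,c['cx']],[0,c['fy'],c['cy']],[0,0,1]])
for w in ([.5351,.0028,.037],[.5351,.0028,.052]):
    q=P[:3,:3]@w+P[:3,3];q=q*[1,-1,-1];print(cv2.projectPoints(q.reshape(1,1,3),np.zeros(3),np.zeros(3),K,np.array(c['dist']))[0].ravel())
E
```

```text
[-0.101, 0.168, -2.354, -0.005, -0.001, 0.003] t 5.4 op 0.0108
[0.52949593 0.06959961 0.23296456] [[-0.0707, 0.9975, -0.0012], [0.9975, 0.0707, 0.0003], [0.0004, -0.0012, -1.0]]
[413.21197832 213.9746231 ]
[414.17602137 207.52559965]
```

View pics/t2.png

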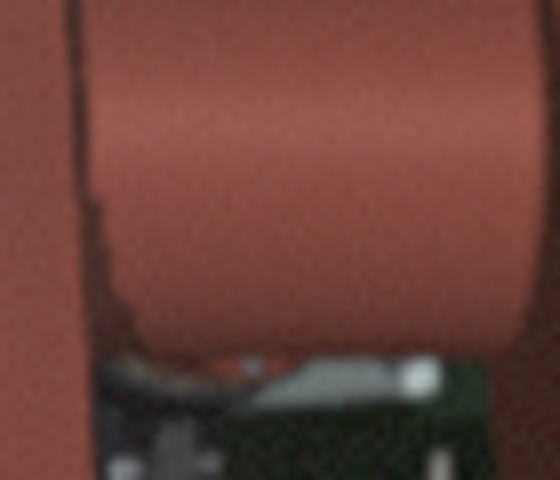

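The robot arm hides the hole from the top camera, so I'll use the scene camera.

```bash
python3 - <<'E'
from h import *
i=cv2.imread('pics/s2f.png');j=cv2.imread('pics/scene0.png')
a=np.hstack([cv2.resize(k[185:240,375:425],(400,440),interpolation=cv2.INTER_CUBIC) for k in(j,i)])
cv2.imwrite('pics/s2.png',a)
E
```

```text
(no output)
```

View pics/s2.png

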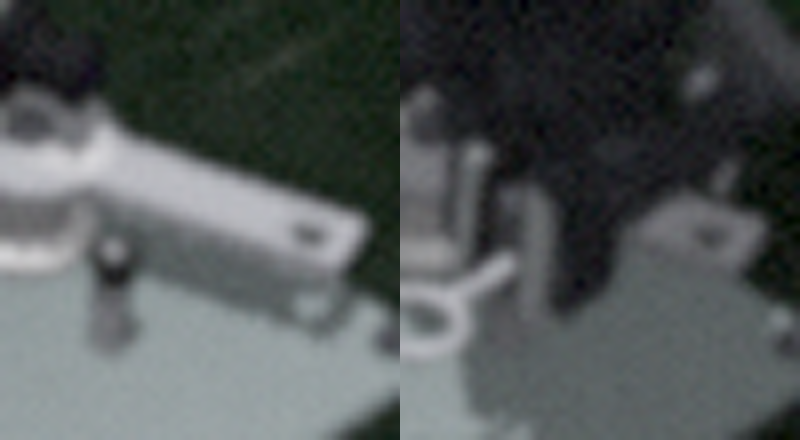

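The hole is at scene pixel (413.4,213.7), matching the prediction. The hook's tip end is at about (414.3,208.8) and the eye centre at about (378.4,224.6).

```bash
cat >> h.py <<'E'
def proj(name,w):
    c=calibration(name);P=np.linalg.inv(c['pose']);K=np.array([[c['fx'],0,c['cx']],[0,c['fy'],c['cy']],[0,0,1]])
    q=(P[:3,:3]@np.array(w)+P[:3,3])*[1,-1,-1];return cv2.projectPoints(q.reshape(1,1,3),np.zeros(3),np.zeros(3),K,np.array(c['dist'],float))[0].ravel()
E
python3 - <<'E'
from h import *
o=np.array([.5295,.0696]);u=np.array([-.0707,.9975]);za=.0703
for n,s,dz in(('tip',-.0645,-.018),('bend',-.067,0),('eye',.036,0)):
    w=np.r_[o+s*u,za+dz];print(n,w,proj('scene',w))
    for k in range(3): print('  d',k,proj('scene',w+np.eye(3)[k]*.005)-proj('scene',w))
E
```

```text
tip [0.53406015 0.00526125 0.0523    ] [413.62153143 208.21216514]
  d 0 [-1.96380557 -1.41162013]
  d 1 [-2.00449421  1.0665126 ]
  d 2 [ 0.32406726 -2.17853954]
bend [0.5342369 0.0027675 0.0703   ] [415.7328608  199.72831271]
  d 0 [-1.98960826 -1.40263086]
  d 1 [-2.01967625  1.05763547]
  d 2 [ 0.33360164 -2.22743581]
eye [0.5269548 0.10551   0.0703   ] [375.13196664 224.74856464]
  d 0 [-1.9800937 -1.5499968]
  d 1 [-2.22926349  1.17605925]
  d 2 [ 0.21691253 -2.26454128]
```

Request:
{"name": "arm_command", "arguments": {"plan": [[[-0.27, 0.17, 0, 0, 0, 0], [-0.27, 0.17, 0.6, 0, 0, 0], [-0.27, 0.17, 1.0, 0, 0, 0], [-0.27, 0.17, 1.2, 0, 0, 0], [-0.27, 0.17, 1.2, 0, 0, 0], [-0.27, 0.17, 1.2, 0, 0, 0]]]}}

```text
t: 6.0
tool_pos: [0.5315, 0.0659, 0.2212]
tool_rot: [-2.143, -2.296, 0.001]
contact_force: [0.4, -0.5, -0.8]
opening: 0.011
grip_force: 59.1
```

```bash
python3 - <<'E'
from h import *
go(.5314,.067,.0663,1.6416);print(get_obs()['contact_force'],get_obs()['wrist_torque'])
E
```

```text
[0.111, -0.001, 0.022, -0.001, -0.0, -0.002] t 6.0 op 0.011
[ 0.35727217 -0.45983888 -0.75184059] [-0.0232371  -0.02283537 -0.01051917]
```

Request:
{"name": "arm_command", "arguments": {"plan": [[[0.05, 0, 0.2, 0, 0, 0], [0.1, 0, 0.4, 0, 0, 0], [0.1, 0, 0.6, 0, 0, 0], [0.1, 0, 0.6, 0, 0, 0], [0.1, 0, 0.6, 0, 0, 0]]]}}

```text
t: 6.42
tool_pos: [0.5315, 0.0668, 0.2153]
tool_rot: [-2.143, -2.297, 0.001]
contact_force: [-0.2, -0.5, -0.5]
opening: 0.0107
grip_force: 59.1
```

```bash
python3 - <<'E'
from h import *
go(.5314,.067,.0603,1.6416);print(get_obs()['contact_force'],get_obs()['wrist_torque'])
E
```

```text
[0.019, -0.005, 0.031, -0.0, -0.0, -0.002] t 6.4167 op 0.0107
[-0.18478056 -0.48955071 -0.49150079] [-0.04318684  0.01145263  0.00037279]
```

Request:
{"name": "arm_command", "arguments": {"plan": [[[0.03, 0, 0.15, 0, 0, 0], [0.04, 0, 0.3, 0, 0, 0], [0.06, 0, 0.4, 0, 0, 0], [0.06, 0, 0.4, 0, 0, 0]]]}}

```text
t: 6.75
tool_pos: [0.5314, 0.0674, 0.2112]
tool_rot: [-2.143, -2.296, 0.001]
contact_force: [0.5, 1.0, 0.3]
opening: 0.0107
grip_force: 59.1
```

```bash
python3 - <<'E'
from h import *
o=get_obs();print(o['contact_force'],o['wrist_torque'],o['tool_pos'])
i,_=get_image('scene')
cv2.imwrite('pics/s3.png',cv2.resize(i[185:240,375:435],(600,550),interpolation=cv2.INTER_CUBIC))
E
```

```text
[0.53280834 1.01442455 0.29818869] [ 0.0292785   0.00404958 -0.00386771] [0.53138038 0.06743038 0.21121919]
```

View pics/s3.png

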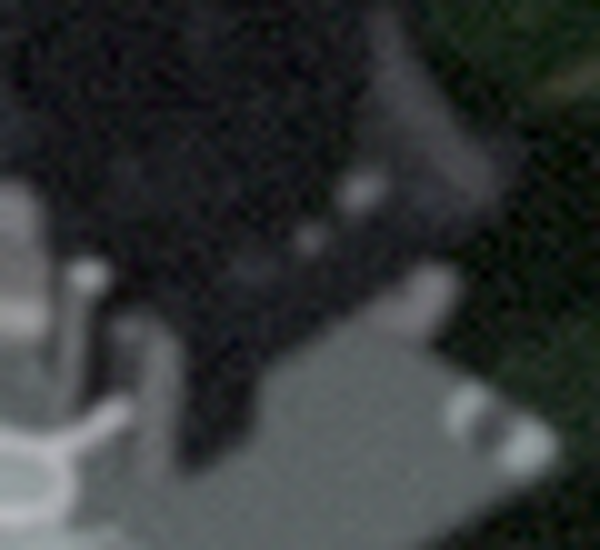

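The gripper now hides the hole, so I continue by feel. The tip should be about 6 mm below the arm's top, with no contact force so far.

Request:
{"name": "arm_command", "arguments": {"plan": [[[0.03, 0, 0.15, 0, 0, 0], [0.04, 0, 0.3, 0, 0, 0], [0.07, 0, 0.5, 0, 0, 0], [0.07, 0, 0.5, 0, 0, 0]]]}}

```text
t: 7.13
tool_pos: [0.5316, 0.0681, 0.2067]
tool_rot: [2.143, 2.297, -0.0]
contact_force: [0.3, -0.4, 1.9]
opening: 0.0109
grip_force: 59.2
```

```bash
python3 - <<'E'
from h import *
o=get_obs();print(o['contact_force'],o['wrist_torque'],o['tool_pos'])
E
```

```text
[ 0.31928807 -0.37473087  1.88900234] [-0.17385584  0.10489559 -0.05861215] [0.53164326 0.06810854 0.20668396]
```

Request:
{"name": "arm_command", "arguments": {"plan": [[[0, 0, -0.2, 0, 0, 0], [0.2, 0, -0.2, 0, 0, 0], [0.4, 0, -0.2, 0, 0, 0], [0.6, 0, -0.2, 0, 0, 0], [0.6, 0, -0.2, 0, 0, 0]]]}}

```text
t: 7.55
tool_pos: [0.5309, 0.0744, 0.2083]
tool_rot: [-2.143, -2.297, 0.001]
contact_force: [-0.5, -0.6, -0.1]
opening: 0.0106
grip_force: 59.1
```

```bash
python3 - <<'E'
from h import *
o=get_obs();print(o['contact_force'],o['wrist_torque'],o['tool_pos'])
E
```

```text
[-0.45202196 -0.64189272 -0.10209679] [-0.06047958  0.09105565 -0.04309142] [0.53086679 0.07442505 0.20834442]
```

Request:
{"name": "arm_command", "arguments": {"plan": [[[0, 0, 0.2, 0, 0, 0], [0, 0, 0.4, 0, 0, 0], [0, 0, 0.5, 0, 0, 0], [0, 0, 0.5, 0, 0, 0]]]}}

```text
t: 7.88
tool_pos: [0.5308, 0.0741, 0.203]
tool_rot: [-2.143, -2.296, 0.001]
contact_force: [0.2, 0.6, -0.5]
opening: 0.011
grip_force: 59.1
```

```bash
python3 - <<'E'
from h import *
o=get_obs();print(o['contact_force'],o['wrist_torque'],o['tool_pos'])
E
```

```text
[ 0.2179035   0.64254577 -0.46778518] [-0.00206865 -0.03452838  0.01036966] [0.53083419 0.07410981 0.20299898]
```

```bash
python3 - <<'E'
from h import *
go(.5243,.1023,.0483,1.6375)
E
```

```text
[2.857, -0.458, 0.001, -0.001, -0.0, 0.002] t 7.8833 op 0.011
```

Request:
{"name": "arm_command", "arguments": {"plan": [[[0.3, -0.1, 0, 0, 0, 0], [0.6, -0.2, 0, 0, 0, 0], [0.9, -0.28, 0, 0, 0, 0], [1.2, -0.36, 0, 0, 0, 0], [1.5, -0.42, 0, 0, 0, 0], [1.8, -0.45, 0, 0, 0, 0], [2.1, -0.46, 0, 0, 0, 0], [2.4, -0.46, 0, 0, 0, 0], [2.7, -0.46, 0, 0, 0, 0], [2.86, -0.46, 0, 0, 0, 0], [2.86, -0.46, 0, 0, 0, 0], [2.86, -0.46, 0, 0, 0, 0]]]}}

```text
t: 8.88
tool_pos: [0.5245, 0.1023, 0.2036]
tool_rot: [2.143, 2.297, -0.0]
contact_force: [0.2, -2.3, -1.2]
opening: 0.0109
grip_force: 58.9
```

```bash
python3 - <<'E'
from h import *
o=get_obs();print(o['contact_force'],o['wrist_torque'],o['tool_pos'])
E
```

```text
[ 0.24648307 -2.31430046 -1.24806355] [-0.25754751 -0.04223908  0.06342598] [0.52452376 0.10232431 0.20355724]
```

```bash
cat >> h.py <<'E'
th=1.6351;Rm=np.array([[np.cos(th),-np.sin(th)],[np.sin(th),np.cos(th)]]);t0=np.array([.54472,.09662])
def goe(ex,ey,ez,pitch,yaw=1.6363,hz=.008):
    "eye centre in plate coords -> row"
    o=get_obs(); T=R.from_rotvec(o['tool_rot']); p=np.array(o['tool_pos'])
    S=R.from_euler('z',yaw)*R.from_euler('y',-pitch)
    e=np.r_[Rm@[ex,ey]+t0,ez]; t=e+S.apply([-.036,0,hz+tcp_to_grasp]); G=S*R.from_euler('x',np.pi)
    print(np.r_[T.inv().apply(t-p)*100,(T.inv()*G).as_rotvec()].round(3).tolist())
def eye(hz=.008):
    o=get_obs(); T=R.from_rotvec(o['tool_rot']); e=np.array(o['tool_pos'])+T.apply([.036,0,hz+tcp_to_grasp])
    x=T.apply([1,0,0]);print('eye plate',(Rm.T@(e[:2]-t0)).round(4),e[2].round(4),'pitch',x[2].round(4),'F',np.round(o['contact_force'],1),'M',np.round(o['wrist_torque'],2),'t',o['t'])
E
python3 - <<'E'
from h import *
eye();goe(.044,.02,.0485,.071);goe(.062,.02,.050,.071)
E
```

```text
eye plate [0.0429 0.02  ] 0.0408 pitch -0.0003 F [ 0.2 -2.3 -1.2] M [-0.26 -0.04  0.06] t 8.8833
[-1.044, -0.021, -0.468, -0.0, 0.071, 0.004]
[0.756, -0.012, -0.618, -0.0, 0.071, 0.004]
```

Request:
{"name": "arm_command", "arguments": {"plan": [[[-0.3, 0, -0.13, 0, 0.02, 0], [-0.6, 0, -0.26, 0, 0.04, 0.002], [-0.8, 0, -0.4, 0, 0.06, 0.004], [-1.0, 0, -0.48, 0, 0.071, 0.004], [-0.6, -0.01, -0.52, 0, 0.071, 0.004], [-0.2, -0.01, -0.55, 0, 0.071, 0.004], [0.2, -0.01, -0.58, 0, 0.071, 0.004], [0.5, -0.01, -0.6, 0, 0.071, 0.004], [0.76, -0.01, -0.62, 0, 0.071, 0.004], [0.76, -0.01, -0.62, 0, 0.071, 0.004], [0.76, -0.01, -0.62, 0, 0.071, 0.004], [0.76, -0.01, -0.62, 0, 0.071, 0.004]]]}}

```text
t: 9.88
tool_pos: [0.5238, 0.11, 0.2097]
tool_rot: [-2.112, -2.254, -0.074]
contact_force: [0.9, -3.5, -1.1]
opening: 0.0106
grip_force: 58.9
```

```bash
python3 - <<'E'
from h import *
import pickle
c=calibration('wrist');i,_=get_image('wrist');eye();pickle.dump(c,open('w2.pkl','wb'))
cv2.imwrite('pics/w2f.png',i);cv2.imwrite('pics/w2.png',cv2.resize(i[100:280,240:440],(660,594),interpolation=cv2.INTER_CUBIC))
E
```

```text
eye plate [0.062 0.02 ] 0.05 pitch 0.0708 F [ 1.  -4.3 -1.5] M [-0.62 -0.24  0.04] t 9.9333
```

View pics/w2.png

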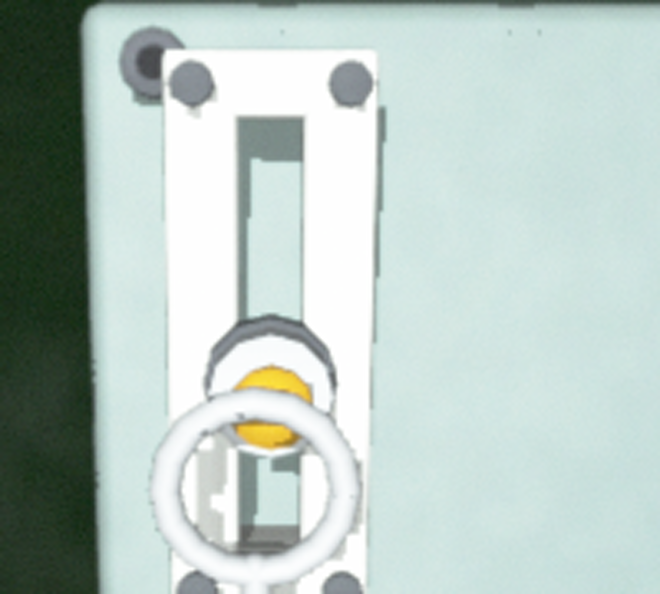

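The eye's centre is at crop (254,487) and the post head's centre at (272,406). The eye is still about a centimetre short.

```bash
python3 - <<'E'
from h import *
import pickle
c=pickle.load(open('w2.pkl','rb'))
for n,x,y,z in(('eye',254,487,.050),('head',272,406,.0433),('slotend far',270,117,.024)):
    w=px2w('',240+x/3.3-.35,100+y/3.3-.35,z=z,c=c);print(n,w,Rm.T@(w[:2]-t0))
E
```

```text
eye [0.5191225  0.15636825 0.05      ] [0.06126964 0.02170521]
head [0.52063623 0.16401163 0.0433    ] [0.06879996 0.01970345]
slotend far [0.51850577 0.19534488 0.024     ] [0.10020535 0.01981605]
```

Request:
{"name": "arm_command", "arguments": {"plan": [[[0.25, 0.1, 0.02, 0, 0, 0], [0.5, 0.2, 0.03, 0, 0, 0], [0.75, 0.2, 0.05, 0, 0, 0], [0.75, 0.2, 0.05, 0, 0, 0], [0.75, 0.2, 0.05, 0, 0, 0]]]}}

```text
t: 10.35
tool_pos: [0.5252, 0.1176, 0.2096]
tool_rot: [-2.111, -2.254, -0.073]
contact_force: [-1.2, -5.2, -0.3]
opening: 0.0105
grip_force: 58.8
```

```bash
python3 - <<'E'
from h import *
eye();goe(.0695,.018,.0435,.03);goe(.0695,.018,.0395,.0)
E
```

```text
eye plate [0.0696 0.0184] 0.0498 pitch 0.0707 F [-1.2 -5.2 -0.3] M [-0.89  0.26 -0.18] t 10.35
[0.609, 0.023, 0.496, -0.001, -0.041, -0.0]
[1.074, 0.023, 0.814, -0.001, -0.071, -0.0]
```

Request:
{"name": "arm_command", "arguments": {"plan": [[[0.2, 0.02, 0.16, 0, -0.014, 0], [0.4, 0.02, 0.33, 0, -0.028, 0], [0.61, 0.02, 0.5, 0, -0.041, 0], [0.61, 0.02, 0.5, 0, -0.041, 0], [0.61, 0.02, 0.5, 0, -0.041, 0]]]}}

```text
t: 10.77
tool_pos: [0.5251, 0.1241, 0.2052]
tool_rot: [-2.132, -2.276, -0.031]
contact_force: [-1.8, -5.1, 0.2]
opening: 0.0108
grip_force: 58.9
```

```bash
python3 - <<'E'
from h import *
eye();goe(.0695,.018,.0395,.0);goe(.0695,.018,.0375,-.015)
E
```

```text
eye plate [0.0696 0.0179] 0.0436 pitch 0.03 F [-1.8 -5.1  0.2] M [-0.85  0.21 -0.15] t 10.7667
[0.47, -0.015, 0.314, -0.0, -0.03, -0.0]
[0.709, -0.015, 0.469, -0.0, -0.045, -0.0]
```

Request:
{"name": "arm_command", "arguments": {"plan": [[[0.16, 0, 0.1, 0, -0.01, 0], [0.32, 0, 0.2, 0, -0.02, 0], [0.47, 0, 0.31, 0, -0.03, 0], [0.6, 0, 0.39, 0, -0.038, 0], [0.71, 0, 0.47, 0, -0.045, 0], [0.71, 0, 0.47, 0, -0.045, 0], [0.71, 0, 0.47, 0, -0.045, 0]]]}}

```text
t: 11.35
tool_pos: [0.5247, 0.1313, 0.2007]
tool_rot: [2.14, 2.285, -0.016]
contact_force: [-1.6, -4.4, 0.1]
opening: 0.0107
grip_force: 58.9
```

```bash
python3 - <<'E'
from h import *
eye();goe(.0645,.0195,.037,-.015)
E
```

```text
eye plate [0.0694 0.0178] 0.0375 pitch -0.015 F [-1.6 -4.4  0.1] M [-0.86  0.22 -0.17] t 11.35
[-0.493, -0.171, 0.058, -0.0, -0.0, -0.0]
```

Request:
{"name": "arm_command", "arguments": {"plan": [[[-0.15, -0.05, 0.02, 0, 0, 0], [-0.3, -0.1, 0.03, 0, 0, 0], [-0.45, -0.15, 0.03, 0, 0, 0], [-0.5, -0.15, 0.03, 0, 0, 0], [-0.5, -0.15, 0.03, 0, 0, 0]]]}}

```text
t: 11.77
tool_pos: [0.5238, 0.1262, 0.2009]
tool_rot: [2.141, 2.284, -0.013]
contact_force: [0.4, -1.8, -0.9]
opening: 0.011
grip_force: 58.9
```

```bash
python3 - <<'E'
from h import *
eye()
E
```

```text
eye plate [0.0645 0.0188] 0.0377 pitch -0.0141 F [ 0.4 -1.8 -0.9] M [-0.42 -0.19 -0.01] t 11.7667
```

Request:
{"name": "arm_command", "arguments": {"plan": [[[-0.04, 0, 0.02, 0, 0, 0], [-0.04, 0, 0.04, 0, 0, 0], [-0.04, 0, 0.04, 0, 0, 0]]]}}

```text
t: 12.02
tool_pos: [0.5239, 0.126, 0.2006]
tool_rot: [2.141, 2.284, -0.014]
contact_force: [1.5, -0.1, 0.7]
opening: 0.0109
grip_force: 59.3
```

```bash
python3 - <<'E'
from h import *
eye()
E
```

```text
eye plate [0.0644 0.0188] 0.0374 pitch -0.0141 F [ 1.5 -0.1  0.7] M [-0.04 -0.12 -0.03] t 12.0167
```

Request:
{"name": "arm_command", "arguments": {"plan": [[[0, 0, 0, 0, 0, 0], [0, 0, 0, 0, 0, 0], [0, 0, 0, 0, 0, 0], [0, 0, 0, 0, 0, 0], [0, 0, 0, 0, 0, 0], [0, 0, -2, 0, 0, 0], [0, 0, -5, 0, 0, 0], [0, 0, -8, 0, 0, 0], [0, 0, -11, 0, 0, 0], [0, 0, -14, 0, 0, 0], [0, 0, -14, 0, 0, 0], [0, 0, -14, 0, 0, 0]]], "gripper": 0.2}}

```text
t: 13.02
tool_pos: [0.5241, 0.1279, 0.3428]
tool_rot: [2.138, 2.282, -0.01]
contact_force: [-0.3, -0.7, -0.7]
opening: 0.034
grip_force: 0.0
```

Request:
{"name": "arm_command", "arguments": {"plan": [[[-6, 0, -4, 0, 0, 0], [-6, 0, -4, 0, 0, 0], [-6, 0, -4, 0, 0, 0], [-6, 0, -4, 0, 0, 0], [-6, 0, -4, 0, 0, 0]]]}}

```text
t: 13.43
tool_pos: [0.5269, 0.0687, 0.3789]
tool_rot: [2.143, 2.286, -0.019]
contact_force: [-0.5, -0.4, -0.5]
opening: 0.0339
grip_force: 0.0
```

```bash
python3 - <<'E'
from h import *
o=get_obs();print(o['contact_force'],o['t'])
i,_=get_image('scene');j,_=get_image('wrist')
a=cv2.resize(i[170:290,290:440],(450,360),interpolation=cv2.INTER_CUBIC);b=cv2.resize(j,(350,263))
k=np.zeros((360,800,3),np.uint8);k[:,:450]=a;k[:263,450:]=b;cv2.imwrite('pics/f.png',k)
E
```

```text
[-0.45595379 -0.43017181 -0.4705099 ] 13.4333
```

View pics/f.png

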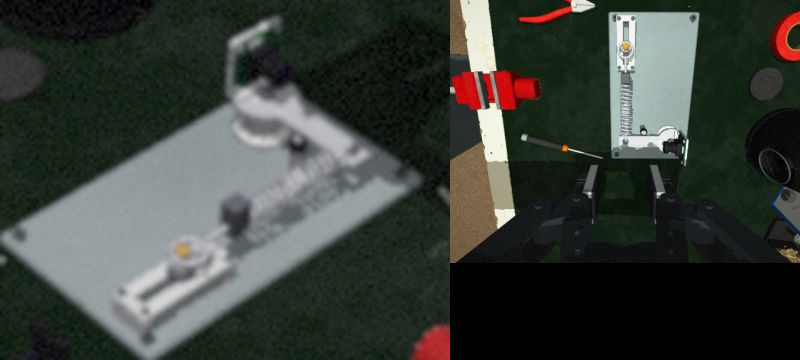

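The spring runs straight from the arm hole to the post, with the eye round the neck under the brass head at crop (184,252). The arm is against its stop, square to the spring, and the gripper is clear.

```bash
python3 -c "
from station import *
print(finish_job())"
```

```text
the job is handed in; nothing more can be done
None
```

I refitted the spring and handed the job in at about 13.5 s of the 54 s allowed; no verdict came back. The last pictures show the hook in the arm's hole, the eye under the post's head and the arm against its stop. I kept clear of the other things on the bench, but did not re-measure where they lie.

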